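# Let the orange spacer out of the tipping dish with a sorting card

### The arm

A 6-joint arm with a two-finger parallel gripper is mounted at the origin on the work surface. World frame = base frame: x ahead of the robot, y to its left, z up, the work surface at z = 0. Lengths are in m, angles in rad, forces in N, time in s.
With the tool pointing down it reaches from about 0.35 to 0.975 m from the base axis. Payload 4.9 kg.
Tool frame: the origin (TCP) lies midway between the tips of the shut fingers; the grasp point (between the pads) lies 19 mm behind it; z points along the fingers, y is the line along which they close (so a half turn about z gives the same grasp; the last joint's range is limited). The gripper opens to 85 mm and grips with 20 to 120 N. Pads are 22 mm wide; open, the fingers measure 114 mm over their backs; the gripper's body (76 mm by 85 mm) begins 54 mm behind the grasp point. The pads swing forward as they close: fully open they stand 13 mm farther back than shut.
Start: joints at [-1.367, 0.053, 1.613, -0, 1.476, -0.119], TCP at [0.198, -0.593, 0.231] pointing down, gripper open.
Joint ranges: [-3.01, 3.01], [-1.01, 2.22], [0.06, 2.58], [-1.02, 4.17], [0.09, 2.62], [-3.14, 3.14]. Speed limits (rad/s): [2.57, 2.57, 3.14, 3.14, 3.14, 3.14].

### API

Orientations are given as a rotation vector (axis times angle).
In Python, from station import telemetry, optics, ctrl gives the robot as it stands.
- The arm moves only by the shell command python3 -m pendant 'ROWS' [FORCE]. ROWS is JSON, one flat list of numbers, 7 for each row, row after row: the turn, a rotation vector about the tool's x, y, z as a fraction of full scale, then the shift along the tool's x, y, z as a fraction of full scale, then the opening, from 0 (shut) to 1 (fully open). In form: [ax, ay, az, tx, ty, tz, fingers, ax, ay, az, tx, ty, tz, fingers, ...]. A call has 1 to 12 rows; each row is the pose to reach, as a shift and turn from the pose commanded when the call began, along the tool's axes at that moment; what a row does not reach only later rows make up. Full scale, the value 1, is 300 mm for a shift and 30 degrees for a turn. A row lasts 1/8 s, in which the tool goes at most 62.5 mm and 10.7 degrees, less where a joint would pass 70% of its speed; a pose out of reach is approached as far as the arm can. A call with a number of a shift or a turn outside -1 to 1 is refused whole. A call with a gripper value outside its range is refused whole. The fingers move at their own pace and stop on an object; FORCE is the grip in N (left out, the last holds). Time passes only in rows, so rows that repeat a pose let the fingers close. It gives the time, the measured TCP pose, the force, the opening and the grip force at its end, in the units of the state.
- telemetry.get_obs(): the state, without advancing time (a new reading comes with each control period).
- optics.get_image(name): name is "side" or "top" or "wrist"; returns a dict with "image" (480x640x3 uint8, red, green, blue), "depth" (480x640 float32, m along the optical axis (not along the pixel's ray), 0 where there is no reading), "fx", "fy", "cx", "cy" (pixels), "rvec" (rotation vector, rad) and "tvec" (3), from world to camera coordinates, as OpenCV has them. Camera axes: x right, y down, z forward; pixel columns grow to the right and rows downward; lengths in m; the calibration is good to about 2 mm. A picture is of the moment at which its call begins.
- ctrl.finish_job(): hands the job in; it is judged then, once.
The state is a dict: "t": time; "q": joint angles; "dq": joint speeds; "effort": joint torques, N m; "tool_pos": TCP position; "tool_rot": TCP orientation; "contact_force": force on the tool from outside, world axes, zero at the start; "wrist_torque": the same for the moment, N m; "opening": finger opening in m; "grip_force": force on a finger pad.
Only numpy, scipy, OpenCV 4.12 (cv2) and the standard library are available. Lean on these libraries where they do the work, as an engineer would, in place of code of your own. Each camera call takes 0.05 s, during which the arm holds its last target. There are 200 camera calls.

### The job

Take the yellow sorting card from its leaning stand, hold it across the mouth of the grey dish so that only the lane of the orange tube stays open, and with the card press the mouth down until the orange tube rolls out into the red bin while the card keeps the three aluminium tubes in. Keep the card on the dish until the orange tube lies in the bin, then let the dish come back up with the aluminium tubes still in it, and lean the card on its stand again as it was. Do not touch the tubes with the gripper, and leave everything else on the table alone.

Things in the scene. Friction and masses are not known exactly. Their poses are not given: they have to be found in the camera images.
- dish (a joint): Tilt of the grey tipping dish about its level hinge, rad. 0: at rest, floor sloping 0.105 rad backwards, tubes against the back wall. Grows as the mouth is pressed down, stop at 0.54 (floor then slopes 25 deg towards the mouth). Sprung: returns to 0 when let go; pressing near the mouth takes about 5 N at first, 10 N at the stop. Tubes roll to the mouth past 0.105.
- mouth (a point): Middle of the dish's open front edge, on top of its floor. The dish is a tray, 268 mm wide, 180 mm deep inside, floor 5 mm thick, side and back walls 42 mm high, no wall in front. Axes move with the dish: x along the floor from mouth to back, y across the mouth, z square to the floor, up. The hinge line runs along y through x = +110 mm, z = 0.
- lanes (a point): Middle of the dish floor's top, 90 mm behind the mouth, axes as mouth's. Three ribs 8 mm high, 3 mm thick, at y = -67, 0, +67 mm, run from 34 mm behind the mouth to the back wall: four lanes 64 mm wide, one tube in each. The front 34 mm of the floor is plain.
- frame: Dark steel frame carrying the dish, fixed to the table, base plate 200 x 330 x 10 mm, posts 145 mm high outside the dish's sides; origin on the table, 130 mm straight below the middle of the hinge line; z up, the mouth towards -x.
- bin_floor (a point): Centre of the inner floor (5 mm above the table) of the red bin fixed before the dish, below its mouth; outside 145 mm (x) by 290 mm (y), 55 mm high, walls 5 mm. Axes as the frame's. A tube that rolls off the mouth falls into it.
- orange_center (a point): Centre of the orange tube: 60 mm long, 28 mm diameter, closed ends, about 60 g, lying along its y axis, across the dish. It starts in one of the two outermost lanes, against the back wall.
- card_grip (a point): Middle of the yellow sorting card's black handle, the point to grip. Blade 180 mm wide (y), 60 high (z), 5 thick (x); the handle on the middle of its upper edge is 60 mm wide, 55 high, 14 thick. The blade's lower edge lies 87 mm from this point along the card's -z, the handle's top 28 mm along +z. About 120 g. Starts on its stand, 25 deg from upright, top towards the stand's -x.
- card_home (a point): Where card_grip lies when the card leans properly on its stand. Axes as the stand's. Proper attitude: the stand's, turned -25 deg about y. The card's lower edge then sits on a sloped ledge, in a trough 20 mm wide between the back plate (which it leans on) and a 12 mm high lip; the plate supports only its lower 56 mm, so the handle is free on both sides.
- stand: Plywood stand of the card, fixed to the table, foot 120 x 200 x 10 mm, card edge held 90 mm above the table; origin under the foot's centre, z up; y along the card's width; the card leans towards -x, the ledge's lip is on the +x side.
- alu1_center (a point): Centre of one of the three bare aluminium tubes, 60 mm long, 28 mm diameter, lying along its y axis in the dish; to stay in the dish.
- alu2_center (a point): Centre of one of the three bare aluminium tubes, 60 mm long, 28 mm diameter, lying along its y axis in the dish; to stay in the dish.
- alu3_center (a point): Centre of one of the three bare aluminium tubes, 60 mm long, 28 mm diameter, lying along its y axis in the dish; to stay in the dish.
- tape: White tape roll, 90 mm across, 24 mm high; origin at its underside's centre. Bystander, leave alone.
- driver: Screwdriver lying on the table, about 200 mm long along its x axis. Bystander, leave alone.
- notes: Green pad, 75 x 75 x 18 mm; origin at its underside's centre. Bystander, leave alone.
- screwbox: Blue open box, 100 x 120 x 70 mm; origin at its underside's centre. Bystander, leave alone.
- can: Blue can, 66 mm across, 160 mm high; origin at its underside's centre. Bystander, leave alone.
- clampbar: Aluminium bar, 160 x 30 x 15 mm; origin at its underside's centre. Bystander, leave alone.

How it is judged:
By the outcome, as a careful person would: the job done as asked, in the order asked, and still so for the second after the job is handed in, with the robot touching nothing.
It also fails if it takes over 56 s, if anything falls off the work surface, if the arm or the gripper's body presses on something with over 40 N, if the wrist force passes 120 N, or if a joint passes its speed limit or range.

## Working session

There is one attempt and no reset: what is moved stays moved. The work goes in short steps, Python scripts to look and compute and a shell command to move; the robot and the scene stay as the last step left them, time stands still between calls to the robot, and variables do not carry over. Pictures are saved under pics/ and viewed, at most 10 in all, crops included, and the job is handed in when it is done.

```bash
mkdir -p pics; ls; python3 - <<'E'
from station import telemetry, optics
import cv2,numpy as np
o=telemetry.get_obs(); print(o)
ims=[]
for n in("top","side"):
    d=optics.get_image(n); np.savez("pics/%s0.npz"%n,**d); cv2.imwrite("pics/%s0.png"%n,d["image"][:,:,::-1])
    print(n,d["fx"],d["cx"],d["cy"],d["rvec"],d["tvec"],(-cv2.Rodrigues(np.array(d["rvec"]))[0].T@np.array(d["tvec"]).ravel()))
E
```

```text
pics
{'t': 0.0, 'q': array([-1.36698607e+00,  5.33265155e-02,  1.61431408e+00,  3.26557129e-06,
        1.47603608e+00, -1.18980128e-01]), 'dq': array([ 0.00135079,  0.00024706,  0.00037166, -0.00011794, -0.00096244,
        0.0004113 ]), 'effort': array([-6.76006930e-04, -3.93682837e+01, -3.70180964e+01, -2.45353722e-04,
        7.16394105e-03,  1.42455536e-05]), 'tool_pos': array([ 0.19814109, -0.5920843 ,  0.23006986]), 'tool_rot': array([-3.09870951e+00, -5.04504465e-01,  1.33616743e-04]), 'contact_force': array([-0.4809285 , -0.45803969,  0.05581207]), 'wrist_torque': array([ 0.01472646, -0.03740409,  0.02891225]), 'grip_force': 0.0, 'opening': 0.08536678702411661}
top 569.871797911819 322.4831817610451 242.1362695258034 [ 2.15570904 -2.2015371   0.10557438] [-0.00654877  0.58748502  1.39968732] [ 0.45936238 -0.00759441  1.44680153]
side 544.6926576572372 319.2052523967143 240.1828906174447 [ 2.17032591 -0.39605322  0.16719993] [-0.53095219  0.20023989  1.5997874 ] [ 0.1240063  -1.29412221  1.09141931]
```

View pics/top0.png

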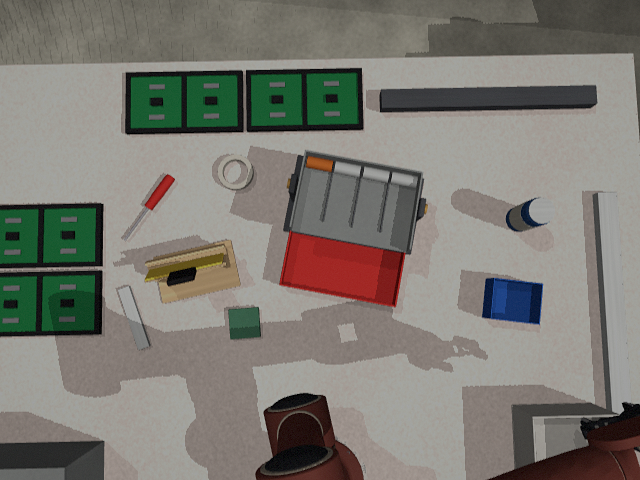

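View pics/side0.png

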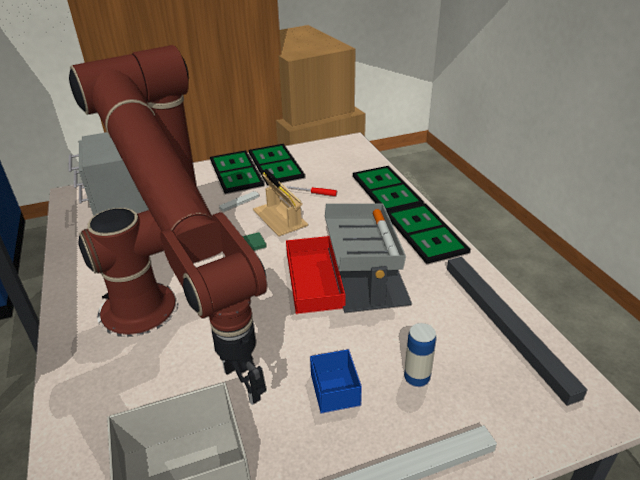

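The top view shows the dish with back corners near (307,152) and (424,172) and its mouth near (290,232)-(410,252). The orange tube is in the leftmost (+y) lane at (320,163). The card is at (187,265) with its black handle at (182,275), and the bin is below the mouth. The side view agrees: the mouth faces the robot and the card leans towards it.

```bash
cat > h.py <<'E'
import numpy as np,cv2
from scipy.spatial.transform import Rotation as R
def cloud(d):
    Rm=cv2.Rodrigues(np.array(d["rvec"],float))[0]; t=np.array(d["tvec"],float).ravel()
    v,u=np.mgrid[:480,:640]; z=d["depth"]
    P=np.stack([(u-d["cx"])/d["fx"]*z,(v-d["cy"])/d["fy"]*z,z],-1)
    return (P-t)@Rm
def near(P,u,v,r=1): 
    q=P[v-r:v+r+1,u-r:u+r+1].reshape(-1,3); return np.median(q,0)
E
python3 - <<'E'
from h import *
np.set_printoptions(precision=4,suppress=True)
for n in("top","side"):
    d=np.load("pics/%s0.npz"%n); P=cloud(d); im=d["image"].astype(int)
    h=cv2.cvtColor(d["image"],cv2.COLOR_RGB2HSV)
    H,S,V=[h[...,i].astype(int) for i in range(3)]
    X,Y,Z=P[...,0],P[...,1],P[...,2]
    reg=(abs(X-.42)<.15)&(abs(Y-.31)<.15)
    yel=reg&(H>22)&(H<34)&(S>150)&(Z>.08)
    blk=reg&(V<60)&(Z>.12)
    for nm,m in(("yel",yel),("blk",blk)):
        Q=P[m]; print(n,nm,m.sum(),Q.min(0),Q.max(0),Q.mean(0))
        if len(Q)>20:
            c=np.median(Q,0); Q=Q[np.linalg.norm(Q-c,axis=1)<.12]; c=Q.mean(0);w=np.linalg.svd(Q-c)[2] if len(Q)<3000 else None; print(w)
    red=(H<6)&(S>200)&(Z<.08)&(abs(Y)<.25)&(X>.3)&(X<.7)
    print("red rim",cv2.minAreaRect(P[red&(Z>.045)][:,:2].astype(np.float32)))
    g=(S<40)&(Z>.1)&(abs(Y)<.25)&(X>.4)&(X<.8)
    for lo,hi in((.1,.25),):
        Q=P[g&(Z>lo)&(Z<hi)]; print("dish",len(Q),cv2.minAreaRect(Q[:,:2].astype(np.float32)))
    o=(H>6)&(H<16)&(S>180)&(Z>.1)&(X>.5); print("orange",o.sum(),P[o].mean(0))
d=np.load("pics/top0.npz");P=cloud(d)
for u,v in((309,154),(422,174),(287,231),(411,251),(290,229),(406,248),(345,205),(335,235),(370,242)): print(u,v,near(P,u,v))
E
```

```text
top yel 662 [0.4984 0.2148 0.0879] [0.5579 0.3948 0.1753] [0.5287 0.3052 0.1217]
[[-0.1974  0.9802 -0.0151]
 [ 0.4237  0.0714 -0.903 ]
 [-0.884  -0.1847 -0.4294]]
top blk 369 [0.4849 0.2673 0.1339] [0.5263 0.3374 0.2007] [0.5047 0.2971 0.1797]
[[ 0.511  -0.0078 -0.8595]
 [ 0.1405 -0.9857  0.0925]
 [-0.848  -0.1681 -0.5027]]
red rim ((0.5185546278953552, -0.06496825814247131), (0.2873627543449402, 0.13133956491947174), 78.06429290771484)
dish 9952 ((0.6691599488258362, -0.09628286957740784), (0.3160989284515381, 0.18912531435489655), 77.9704360961914)
orange 279 [ 0.7574 -0.0117  0.1495]
side yel 38 [0.4861 0.2129 0.0942] [0.5584 0.3958 0.1916] [0.53   0.2548 0.1393]
[[ 0.3504 -0.8814 -0.3167]
 [-0.4534 -0.4555  0.7661]
 [ 0.8195  0.1248  0.5593]]
side blk 105 [0.4847 0.2603 0.1484] [0.5233 0.3272 0.2003] [0.5016 0.2848 0.1806]
[[ 0.4112 -0.7807 -0.4705]
 [ 0.1789  0.5752 -0.7982]
 [ 0.8938  0.2441  0.3762]]
red rim ((0.5231456756591797, -0.06538945436477661), (0.30155470967292786, 0.14412136375904083), 78.12315368652344)
dish 4244 ((0.6683419346809387, -0.10404083132743835), (0.30108439922332764, 0.18922241032123566), 78.04315948486328)
orange 105 [0.7572 0.101  0.1732]
309 154 [0.7813 0.0089 0.1509]
422 174 [ 0.7285 -0.2485  0.1631]
287 231 [0.6193 0.0705 0.0042]
411 251 [ 0.5617 -0.2429  0.0071]
290 229 [0.608  0.0555 0.1491]
406 248 [ 0.5593 -0.2099  0.1411]
345 205 [ 0.6636 -0.0722  0.1321]
335 235 [ 0.5929 -0.0472  0.1393]
370 242 [ 0.5752 -0.1271  0.1427]
```

```bash
cat >> h.py <<'E'
def plan(tp,Rt,obs=None,chunks=1):
    """rows values for going to TCP tp, orientation Rt (matrix), from measured pose; split in equal chunks -> first chunk"""
    from station import telemetry
    o=obs or telemetry.get_obs(); R0=R.from_rotvec(o["tool_rot"]); p0=np.array(o["tool_pos"])
    rv=(R0.inv()*R.from_matrix(Rt)).as_rotvec()/chunks
    sh=R0.inv().apply((np.array(tp)-p0)/chunks)
    print("row",np.round(np.r_[np.degrees(rv)/30,sh/.3],3),"deg %.1f mm %.1f"%(np.degrees(np.linalg.norm(rv)),1000*np.linalg.norm(sh)))
def yawtilt(yaw,lean):
    """card axes: yaw about z then turned -lean about y"""
    return (R.from_euler("z",yaw,degrees=True)*R.from_euler("y",-lean,degrees=True)).as_matrix()
def tool(C): # tool x=card y, tool y=card x, tool z=-card z
    return np.stack([C[:,1],C[:,0],-C[:,2]],1)
GRIP=np.array([.5048,.2999,.1688]); CY=11.6; CARD=yawtilt(CY,25)
E
python3 - <<'E'
from h import *
np.set_printoptions(precision=4,suppress=True)
d=np.load("pics/top0.npz"); P=cloud(d); h=cv2.cvtColor(d["image"],cv2.COLOR_RGB2HSV)
H,S=h[...,0].astype(int),h[...,1].astype(int)
yaw=np.radians(-12); ex=np.array([np.cos(yaw),np.sin(yaw)]); ey=np.array([-ex[1],ex[0]])
a=P[...,:2]@ex; b=P[...,:2]@ey; Z=P[...,2]
g=(S<50)&(Z>.105)&(abs(P[...,1])<.3)&(P[...,0]>.5)&(P[...,0]<.85)
# wall tops and floor vs a
for name,m in(("all",g),("floor",g&(abs(Z-.135)<.012))):
    print(name,np.percentile(a[m],[.2,1,99,99.8]),np.percentile(b[m],[.2,1,99,99.8]))
m0=g&(abs(Z-.135)<.012)
print("left edge b by a")
for lo in np.arange(.58,.76,.02):
    mm=g&(abs(a-lo)<.005); 
    if mm.sum()>5:
        bb=b[mm]; zz=Z[mm]; w=zz>.165; fl=abs(zz-.135)<.012
        print(round(lo,3),bb.min(),bb.max(),"floor z",np.median(zz[fl]) if fl.any() else None,"wall b",bb[w].min() if w.any() else None,bb[w].max() if w.any() else None)
for lo in np.arange(-.24,.12,.04):
    mm=g&(abs(b-lo)<.006); 
    if mm.sum()>5: print("b",round(lo,3),"mouth a",np.percentile(a[mm],[0,3]),"back",a[mm].max(), Z[mm].min(),Z[mm].max())
o=(H>6)&(H<16)&(S>180)&(Z>.1)&(P[...,0]>.5)&(P[...,1]<.1); print("orange a b",a[o].mean(),b[o].mean(),b[o].min(),b[o].max())
red=(H<6)&(S>200)&(Z<.08)&(abs(P[...,1])<.25)&(P[...,0]>.3)
print("bin",np.percentile(a[red],[.3,99.7]),np.percentile(b[red],[.3,99.7]))
T=tool(CARD); plan(GRIP+CARD[:,2]*.15,T,chunks=4)
E
```

```text
all [0.4386 0.5811 0.7661 0.7679] [-0.1115 -0.1031  0.1949  0.3761]
floor [0.5803 0.5814 0.7617 0.7631] [-0.1122 -0.1032  0.1914  0.2   ]
left edge b by a
0.58 -0.09216709102378765 0.18226633642131243 floor z 0.1412005857930738 wall b -0.09183460679303256 0.18226633642131243
0.6 -0.09325121314366744 0.18237035090218318 floor z 0.1395401091997571 wall b -0.09325121314366744 0.18237035090218318
0.62 -0.09319856701291318 0.18192148305584835 floor z 0.13750138030702044 wall b -0.09319856701291318 0.18192148305584835
0.64 -0.0933630386408496 0.18230224506887435 floor z 0.13550846249104814 wall b -0.0933630386408496 0.18230224506887435
0.66 -0.09265900989772943 0.1824160998382929 floor z 0.13354382221137595 wall b -0.09265900989772943 0.1824160998382929
0.68 -0.11952272684899636 0.20308001522696614 floor z 0.13174160530916335 wall b -0.09361623815306996 0.18222010753609488
0.7 -0.1134437485412597 0.20228202325380473 floor z 0.12956971127488442 wall b -0.0925235872776116 0.18229232464866793
0.72 -0.09272644700371539 0.18212921173084204 floor z 0.12712235475763903 wall b -0.09272644700371539
[... 229 characters left out ...]
156874957476 0.18138335348740234
b -0.08 mouth a [0.5808 0.5864] back 0.7681083167933141 0.11897860552500691 0.16961011427444747
b -0.04 mouth a [0.5805 0.5856] back 0.7680718245185731 0.11824996701417402 0.16763155967159957
b 0.0 mouth a [0.5805 0.5857] back 0.7688038734065584 0.11985206623188048 0.1677805570682936
b 0.04 mouth a [0.58   0.5855] back 0.7678368486653875 0.11930004351554474 0.16814984208032427
b 0.08 mouth a [0.5801 0.5852] back 0.7681102187671331 0.1179703778161883 0.17169509663668117
orange a b 0.7454864229964266 0.14418474226728886 0.11430798276490728 0.17417793469616086
bin [0.4555 0.59  ] [-0.099   0.1877]
row [-0.171  0.15  -0.681  0.426 -0.63  -0.061] deg 21.5 mm 228.9
```

```bash
cat >> h.py <<'E'
def seq(poses,start=None):
    """successive calls: list of (tcp,Rmat); prints final row of each call and returns nothing"""
    from station import telemetry
    o=telemetry.get_obs() if start is None else dict(tool_pos=start[0],tool_rot=R.from_matrix(start[1]).as_rotvec())
    for tp,Rt in poses:
        plan(tp,Rt,o); o=dict(tool_pos=np.array(tp),tool_rot=R.from_matrix(Rt).as_rotvec())
E
python3 - <<'E'
from h import *
from station import telemetry
from scipy.spatial.transform import Slerp
T=tool(CARD); o=telemetry.get_obs()
s=Slerp([0,1],R.from_matrix([R.from_rotvec(o["tool_rot"]).as_matrix(),T]))
W=[(.36,-.42,.32),(.42,-.19,.34),(.42,.06,.34),GRIP+CARD[:,2]*.10]
seq([(w,s((i+1)/4).as_matrix()) for i,w in enumerate(W)])
seq([(GRIP-CARD[:,2]*.017,T)],(W[-1],T))
E
```

```text
row [-0.171  0.15  -0.681  0.694 -0.374 -0.299] deg 21.5 mm 252.8
row [-0.171  0.15  -0.681  0.642 -0.464 -0.074] deg 21.5 mm 238.5
row [-0.171  0.15  -0.681  0.72  -0.419 -0.031] deg 21.5 mm 250.0
row [-0.171  0.15  -0.681  0.766 -0.083  0.306] deg 21.5 mm 248.8
row [ 0.    0.    0.    0.   -0.    0.39] deg 0.0 mm 117.0
```

```bash
A='-0.171,0.15,-0.681,0.694,-0.374,-0.299,1'; python3 -m pendant '[-0.17,0.15,-0.68,0.694,-0.374,-0.3,1,-0.17,0.15,-0.68,0.694,-0.374,-0.3,1,-0.17,0.15,-0.68,0.694,-0.374,-0.3,1,-0.17,0.15,-0.68,0.694,-0.374,-0.3,1,-0.17,0.15,-0.68,0.694,-0.374,-0.3,1]'
python3 -m pendant '[-0.17,0.15,-0.68,0.64,-0.464,-0.074,1,-0.17,0.15,-0.68,0.64,-0.464,-0.074,1,-0.17,0.15,-0.68,0.64,-0.464,-0.074,1,-0.17,0.15,-0.68,0.64,-0.464,-0.074,1,-0.17,0.15,-0.68,0.64,-0.464,-0.074,1]'
python3 -m pendant '[-0.17,0.15,-0.68,0.72,-0.42,-0.03,1,-0.17,0.15,-0.68,0.72,-0.42,-0.03,1,-0.17,0.15,-0.68,0.72,-0.42,-0.03,1,-0.17,0.15,-0.68,0.72,-0.42,-0.03,1,-0.17,0.15,-0.68,0.72,-0.42,-0.03,1,-0.17,0.15,-0.68,0.72,-0.42,-0.03,1]'
python3 - <<'E'
from h import *
T=tool(CARD); seq([(GRIP+CARD[:,2]*.10,T)])
E
```

```text
t: 0.72
tool_pos: [0.3625, -0.4184, 0.3238]
tool_rot: [2.882, 1.027, 0.142]
contact_force: [0.1, -0.4, -0.4]
opening: 0.0856
grip_force: 0.0
t: 1.35
tool_pos: [0.42, -0.1886, 0.3409]
tool_rot: [2.586, 1.485, 0.27]
contact_force: [-0.0, 0.2, 0.2]
opening: 0.0856
grip_force: 0.0
t: 2.1
tool_pos: [0.4201, 0.0588, 0.3395]
tool_rot: [2.219, 1.871, 0.381]
contact_force: [-0.5, 0.2, -0.2]
opening: 0.0857
grip_force: 0.0
row [-0.176  0.155 -0.683  0.771 -0.084  0.303] deg 21.7 mm 249.8
```

Motion tracks well. On to the pre-grasp, with a wrist look to check alignment.

```bash
python3 -m pendant '[-0.176,0.155,-0.683,0.771,-0.084,0.303,1,-0.176,0.155,-0.683,0.771,-0.084,0.303,1,-0.176,0.155,-0.683,0.771,-0.084,0.303,1,-0.176,0.155,-0.683,0.771,-0.084,0.303,1,-0.176,0.155,-0.683,0.771,-0.084,0.303,1,-0.176,0.155,-0.683,0.771,-0.084,0.303,1,-0.176,0.155,-0.683,0.771,-0.084,0.303,1]'
python3 - <<'E'
from h import *
from station import optics
np.set_printoptions(precision=4,suppress=True)
d=optics.get_image("wrist"); cv2.imwrite("pics/w1.png",d["image"][:,:,::-1]); np.savez("pics/w1.npz",**d)
P=cloud(d); h=cv2.cvtColor(d["image"],cv2.COLOR_RGB2HSV); H,S,V=[h[...,i].astype(int) for i in range(3)]
L=(P-GRIP)@CARD   # card frame about estimated grip
yel=(H>22)&(H<34)&(S>150)&(abs(L[...,2]+.057)<.05)&(abs(L[...,1])<.15)&(abs(L[...,0])<.03)
blk=(V<60)&(abs(L[...,2])<.045)&(abs(L[...,1])<.06)&(abs(L[...,0])<.03)
for m in(yel,blk): print(m.sum(),np.percentile(L[m],[1,50,99],axis=0) if m.sum() else "")
T=tool(CARD); seq([(GRIP-CARD[:,2]*.017,T)])
E
```

```text
t: 2.98
tool_pos: [0.4646, 0.2901, 0.2619]
tool_rot: [1.788, 2.184, 0.49]
contact_force: [0.4, 0.4, 0.1]
opening: 0.0856
grip_force: 0.0
644 [[-0.002  -0.0891 -0.031 ]
 [ 0.0004  0.0491 -0.029 ]
 [ 0.003   0.0866 -0.0266]]
1745 [[-0.0066 -0.0297 -0.0171]
 [ 0.0001  0.0053  0.0256]
 [ 0.0064  0.0284  0.0274]]
row [ 0.009  0.001 -0.007  0.004 -0.008  0.397] deg 0.3 mm 119.2
```

View pics/w1.png

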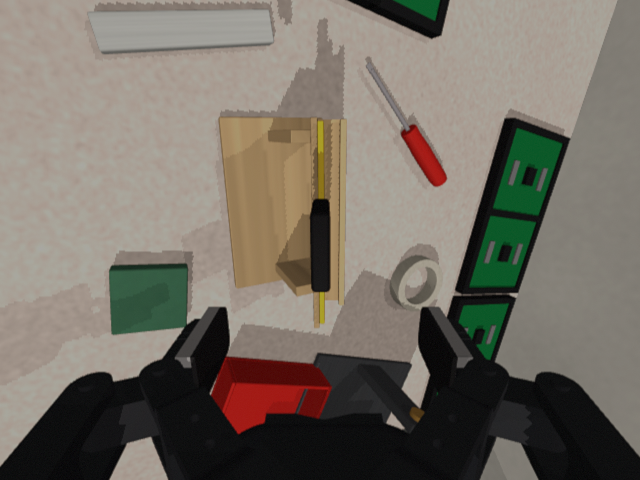

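The wrist view shows the handle edge-on at (320,245), centred between the open fingers. The estimate is good to about 1 mm. Next I descend and grip.

```bash
python3 -m pendant '[0,0,0,0,-0.004,0.15,1,0,0,0,0,-0.006,0.3,1,0,0,0,0,-0.008,0.397,1,0,0,0,0,-0.008,0.397,1,0,0,0,0,-0.008,0.397,0,0,0,0,0,-0.008,0.397,0,0,0,0,0,-0.008,0.397,0,0,0,0,0,-0.008,0.397,0,0,0,0,0,-0.008,0.397,0,0,0,0,0,-0.008,0.397,0,0,0,0,0,-0.008,0.397,0]' 80
```

```text
t: 4.4
tool_pos: [0.5115, 0.3027, 0.1532]
tool_rot: [1.783, 2.188, 0.492]
contact_force: [-1.1, -0.0, 6.5]
opening: 0.0136
grip_force: 78.6
```

```bash
cat >> h.py <<'E'
HOME_P=np.array([.5115,.3027,.1532]); HOME_R=R.from_rotvec([1.783,2.188,.492]).as_matrix()
GT=GRIP-.001*CARD[:,1]
# card in tool frame
RC=HOME_R.T@CARD; PB=HOME_R.T@(GT-.087*CARD[:,2]-HOME_P)   # rotation, lower edge centre
DY=-12.; ex=np.array([np.cos(np.radians(DY)),np.sin(np.radians(DY)),0]); ey=np.array([-ex[1],ex[0],0]); ez=np.array([0,0,1.])
def dishpose(th,cx=.016,cy=-.029,up=0.):
    """TCP pose with the card square on the dish floor at tilt th, lower edge at (cx,cy), up above the floor"""
    hinge=ex*(.580+.110*np.cos(.105))+ey*.0447+ez*.130
    C=yawtilt(DY,np.degrees(th-.105))
    b=hinge+C@np.array([cx-.110,cy,up])
    Rt=C@RC.T
    return b-Rt@PB,Rt
E
python3 - <<'E'
from h import *
from scipy.spatial.transform import Slerp
np.set_printoptions(precision=4,suppress=True)
print(PB,R.from_matrix(RC@tool(np.eye(3)).T if 0 else HOME_R.T@tool(CARD)).as_rotvec(degrees=True))
up1=HOME_P+CARD[:,2]*.11
p2,R2=dishpose(0,up=.11)
s=Slerp([0,1],R.from_matrix([HOME_R,R2]))
mid=(up1+p2)/2; mid[2]=.33
seq([(up1,HOME_R),(mid,s(.5).as_matrix()),(p2,R2),dishpose(0,up=.012)],(HOME_P,HOME_R))
print(up1,mid,p2)
E
```

```text
[-0.0025 -0.0002  0.0698] [ 0.2914 -0.0867  0.0276]
row [ 0.     0.    -0.     0.001  0.002 -0.367] deg 0.0 mm 110.0
row [ 0.509 -0.067  0.393 -0.705  0.192 -0.194] deg 19.4 mm 226.9
row [ 0.509 -0.067  0.393 -0.673  0.227  0.057] deg 19.4 mm 213.7
row [-0.    -0.     0.    -0.    -0.002  0.327] deg 0.0 mm 98.0
[0.466  0.2934 0.2529] [0.5355 0.0916 0.33  ] [ 0.605  -0.1101  0.3187]
```

```bash
python3 -m pendant '[0,0,0,0,0,-0.05,0,0,0,0,0,0,-0.15,0,0,0,0,0,0,-0.3,0,0,0,0,0,0,-0.367,0,0,0,0,0,0,-0.367,0]' && python3 -m pendant '[0.1,-0.01,0.08,-0.14,0.04,-0.08,0,0.25,-0.03,0.2,-0.34,0.09,-0.19,0,0.4,-0.05,0.3,-0.54,0.14,-0.194,0,0.509,-0.067,0.393,-0.705,0.192,-0.194,0,0.509,-0.067,0.393,-0.705,0.192,-0.194,0,0.509,-0.067,0.393,-0.705,0.192,-0.194,0]'
python3 - <<'E'
from h import *
from station import optics
seq([dishpose(0,up=.11),dishpose(0,up=.012)])
E
```

```text
t: 5.03
tool_pos: [0.4645, 0.2929, 0.252]
tool_rot: [1.785, 2.189, 0.49]
contact_force: [0.7, 0.0, -1.0]
opening: 0.013
grip_force: 80.5
t: 5.78
tool_pos: [0.5338, 0.091, 0.3256]
tool_rot: [2.156, 2.142, 0.207]
contact_force: [-0.0, -0.3, -1.5]
opening: 0.0133
grip_force: 80.3
row [ 0.495 -0.065  0.391 -0.67   0.236  0.042] deg 19.0 mm 213.4
row [-0.    -0.     0.    -0.    -0.002  0.327] deg 0.0 mm 98.0
```

```bash
python3 -m pendant '[0.15,-0.02,0.1,-0.16,0.06,0.01,0,0.3,-0.04,0.2,-0.35,0.12,0.02,0,0.4,-0.05,0.3,-0.54,0.19,0.03,0,0.495,-0.065,0.391,-0.67,0.236,0.042,0,0.495,-0.065,0.391,-0.67,0.236,0.042,0,0.495,-0.065,0.391,-0.67,0.236,0.042,0]'
python3 -m pendant '[0,0,0,0,0,0.1,0,0,0,0,0,0,0.2,0,0,0,0,0,0,0.26,0,0,0,0,0,0,0.26,0]'
python3 - <<'E'
from h import *
from station import optics
np.set_printoptions(precision=4,suppress=True)
for n in("top","side"):
    d=optics.get_image(n); np.savez("pics/%s1.npz"%n,**d); 
    im=d["image"][100:340,200:520] if n=="top" else d["image"][150:390,220:540]
    cv2.imwrite("pics/%s1.png"%n,cv2.resize(im[:,:,::-1],None,fx=2,fy=2))
    P=cloud(d); h=cv2.cvtColor(d["image"],cv2.COLOR_RGB2HSV); H,S=h[...,0].astype(int),h[...,1].astype(int)
    y=(H>22)&(H<34)&(S>130)&(P[...,2]>.1)&(abs(P[...,1]+.1)<.2)&(P[...,0]>.5)
    L=np.stack([P@ex-.58,P@ey-.0447,P[...,2]],-1)[y]; print(n,y.sum(),np.percentile(L,[1,50,99],axis=0) if y.sum() else "")
seq([dishpose(0,up=.012),dishpose(0,up=-.0),])
E
```

```text
t: 6.52
tool_pos: [0.6052, -0.1082, 0.321]
tool_rot: [-2.377, -1.932, 0.09]
contact_force: [0.6, -0.3, -1.3]
opening: 0.0129
grip_force: 80.4
t: 7.02
tool_pos: [0.5973, -0.1069, 0.243]
tool_rot: [-2.378, -1.931, 0.092]
contact_force: [-0.0, 0.1, -1.0]
opening: 0.013
grip_force: 80.3
top 258 [[ 0.0178 -0.0876  0.1822]
 [ 0.0208 -0.0075  0.2177]
 [ 0.0273  0.0614  0.2441]]
side 250 [[ 0.0189 -0.1189  0.1755]
 [ 0.022  -0.0612  0.2041]
 [ 0.0286  0.0618  0.2379]]
row [ 0.012 -0.     0.003 -0.003 -0.005  0.083] deg 0.4 mm 24.8
row [-0.   -0.    0.   -0.   -0.    0.04] deg 0.0 mm 12.0
```

View pics/side1.png

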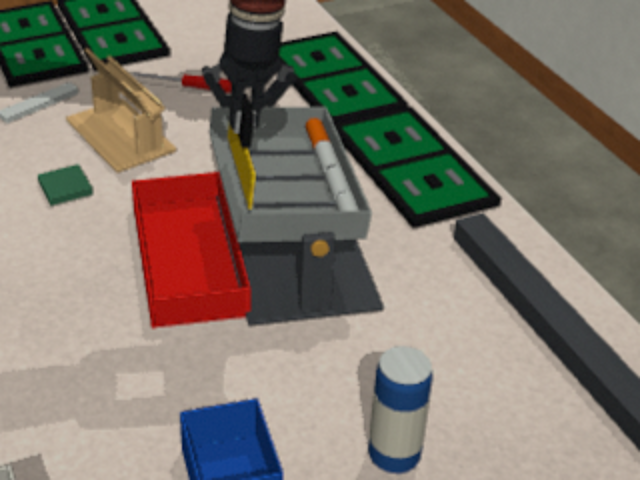

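The side crop shows the card hanging square above the mouth zone at (240,170), and the orange lane clear of it. The card's measured span in the dish is y −119 to +62 mm. Now to touch the floor.

```bash
python3 -m pendant '[0,0,0,0,0,0.03,0,0.012,0,0,0,-0.005,0.07,0,0.012,0,0,0,-0.005,0.1,0,0.012,0,0,0,-0.005,0.12,0,0.012,0,0,0,-0.005,0.123,0,0.012,0,0,0,-0.005,0.123,0]'
python3 - <<'E'
from h import *
print("from here"); 
for th in(.05,.1,.15,.2,.25,.3): plan(*dishpose(th,up=-.001))
E
```

```text
t: 7.88
tool_pos: [0.5936, -0.1073, 0.2095]
tool_rot: [-2.377, -1.927, 0.096]
contact_force: [-2.4, 0.6, 5.3]
opening: 0.0131
grip_force: 81.6
from here
row [-0.098 -0.     0.001 -0.001 -0.011  0.02 ] deg 2.9 mm 6.7
row [-0.194 -0.     0.001 -0.001 -0.021  0.036] deg 5.8 mm 12.6
row [-0.289 -0.     0.001 -0.001 -0.03   0.053] deg 8.7 mm 18.4
row [-0.385 -0.001  0.001 -0.001 -0.039  0.071] deg 11.5 mm 24.2
row [-0.48  -0.001  0.001 -0.001 -0.047  0.088] deg 14.4 mm 30.0
row [-0.576 -0.001  0.    -0.001 -0.054  0.107] deg 17.3 mm 35.8
```

```bash
python3 -m pendant '[-0.05,0,0,0,-0.006,0.01,0,-0.1,0,0,0,-0.011,0.02,0,-0.15,0,0,0,-0.016,0.029,0,-0.19,0,0,0,-0.021,0.037,0,-0.24,0,0,0,-0.026,0.045,0,-0.29,0,0,0,-0.03,0.054,0,-0.33,0,0,0,-0.034,0.062,0,-0.385,0,0,0,-0.039,0.072,0,-0.385,0,0,0,-0.039,0.072,0,-0.385,0,0,0,-0.039,0.072,0,-0.385,0,0,0,-0.039,0.072,0,-0.385,0,0,0,-0.039,0.072,0]'
python3 - <<'E'
from h import *
from station import optics
d=optics.get_image("side"); a=d["image"][150:390,220:540]; d=optics.get_image("top"); b=d["image"][100:340,200:520]
cv2.imwrite("pics/tilt1.png",cv2.resize(np.hstack([a,b])[:,:,::-1],None,fx=1.25,fy=1.25,interpolation=cv2.INTER_CUBIC))
for th in(.2,.3,.4,.45,.5): plan(*dishpose(th,up=-.001))
E
```

```text
t: 9.38
tool_pos: [0.5804, -0.1046, 0.1894]
tool_rot: [2.379, 1.928, 0.1]
contact_force: [-2.7, 0.2, 4.1]
opening: 0.013
grip_force: 81.8
row [ 0.001 -0.     0.001 -0.001  0.    -0.003] deg 0.0 mm 0.9
row [-0.19  -0.     0.    -0.001 -0.021  0.029] deg 5.7 mm 10.9
row [-0.381 -0.001 -0.    -0.001 -0.039  0.064] deg 11.4 mm 22.5
row [-0.477 -0.001 -0.    -0.001 -0.047  0.082] deg 14.3 mm 28.3
row [-0.572 -0.001 -0.    -0.001 -0.054  0.1  ] deg 17.2 mm 34.1
```

View pics/tilt1.png

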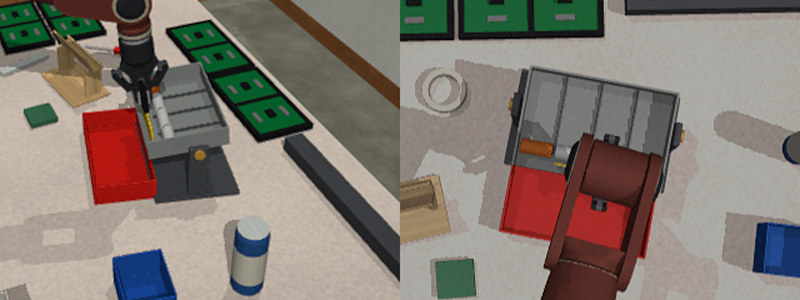

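The crops show the three aluminium tubes arriving at the card, with the orange tube at about (536,148) in the right half, near the mouth. I'll check whether it is still rolling.

```bash
cat >> h.py <<'E'
def orange(n="top"):
    from station import optics
    d=optics.get_image(n); P=cloud(d); h=cv2.cvtColor(d["image"],cv2.COLOR_RGB2HSV); H,S=h[...,0].astype(int),h[...,1].astype(int)
    o=(H>6)&(H<17)&(S>150)&(P[...,0]>.4)&(P[...,0]<.85)&(P[...,1]<.13)&(P[...,1]>-.3)&(P[...,2]<.22)
    Q=P[o]; L=np.stack([Q@ex-.58,Q@ey-.0447,Q[:,2]],-1); print(n,len(L),"orange 2/50/98% in mouth axes:",*np.round(np.percentile(L,[2,50,98],axis=0),4) if len(L) else "")
    return d
E
python3 - <<'E'
from h import *
orange();orange()
E
```

```text
top 288 orange 2/50/98% in mouth axes: [0.0073 0.0707 0.1371] [0.0185 0.0997 0.1453] [0.0318 0.1283 0.1511]
top 293 orange 2/50/98% in mouth axes: [-0.0121  0.0704  0.1341] [-0.0004  0.0987  0.1425] [0.0127 0.1276 0.1486]
```

It is rolling off the mouth right now at about 0.4 m/s. I'll hold still and look again.

```bash
python3 -m pendant '[0,0,0,0,0,0,0,0,0,0,0,0,0,0,0,0,0,0,0,0,0,0,0,0,0,0,0,0,0,0,0,0,0,0,0,0,0,0,0,0,0,0,0,0,0,0,0,0,0,0,0,0,0,0,0,0]'
python3 - <<'E'
from h import *
d=orange();e=orange("side"); b=d["image"][100:340,200:520];a=e["image"][150:390,220:540]
cv2.imwrite("pics/tilt2.png",cv2.resize(np.hstack([a,b])[:,:,::-1],None,fx=1.25,fy=1.25,interpolation=cv2.INTER_CUBIC))
for th in(.15,.1,.05,0): plan(*dishpose(th,up=-.001))
E
```

```text
t: 10.58
tool_pos: [0.5802, -0.1045, 0.1877]
tool_rot: [2.38, 1.928, 0.099]
contact_force: [-1.5, -1.7, 5.0]
opening: 0.0136
grip_force: 81.7
top 261 orange 2/50/98% in mouth axes: [-0.1204  0.0702  0.0192] [-0.1079  0.0988  0.0298] [-0.0948  0.1277  0.0373]
side 125 orange 2/50/98% in mouth axes: [-0.1205  0.0644  0.0079] [-0.1079  0.0882  0.0302] [-0.0947  0.1349  0.0456]
row [ 0.096 -0.001  0.001 -0.001  0.012 -0.022] deg 2.9 mm 7.5
row [ 0.192 -0.     0.001 -0.001  0.025 -0.036] deg 5.8 mm 13.3
row [ 0.287 -0.     0.001 -0.001  0.038 -0.05 ] deg 8.6 mm 19.0
row [ 0.383 -0.     0.001 -0.001  0.053 -0.064] deg 11.5 mm 24.8
```

View pics/tilt2.png

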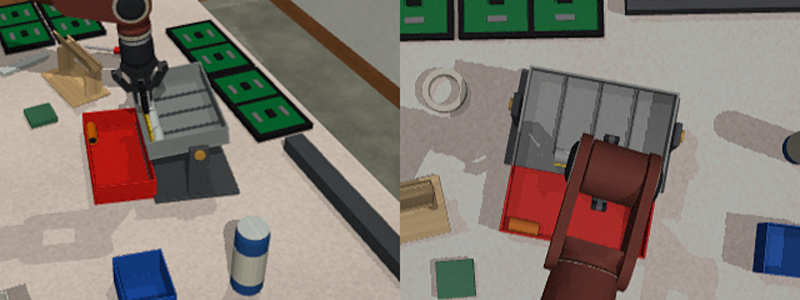

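The orange tube lies in the bin at (522,226) in the right crop. The aluminium tubes stay behind the card. I'll raise the mouth with the card kept on, then wait for the tubes to roll back.

```bash
python3 -m pendant '[0.05,0,0,0,0.006,-0.01,0,0.096,0,0,0,0.012,-0.02,0,0.144,0,0,0,0.018,-0.029,0,0.192,0,0,0,0.025,-0.036,0,0.24,0,0,0,0.031,-0.043,0,0.287,0,0,0,0.038,-0.05,0,0.335,0,0,0,0.046,-0.057,0,0.383,0,0,0,0.053,-0.064,0,0.383,0,0,0,0.053,-0.066,0,0.383,0,0,0,0.053,-0.066,0,0.383,0,0,0,0.053,-0.066,0,0.383,0,0,0,0.053,-0.066,0]'
python3 -m pendant '[0,0,0,0,0,0,0,0,0,0,0,0,0,0,0,0,0,0,0,0,0,0,0,0,0,0,0,0,0,0,0,0,0,0,0,0,0,0,0,0,0,0]'
python3 - <<'E'
from h import *
from station import optics
e=orange("side"); a=e["image"][180:340,280:440]
cv2.imwrite("pics/back.png",cv2.resize(a[:,:,::-1],None,fx=3,fy=3,interpolation=cv2.INTER_CUBIC))
plan(*dishpose(0,up=.13))
E
```

```text
t: 12.18
tool_pos: [0.5937, -0.1072, 0.2092]
tool_rot: [-2.378, -1.928, 0.094]
contact_force: [-0.4, -0.7, 2.8]
opening: 0.013
grip_force: 81.6
t: 12.92
tool_pos: [0.5937, -0.1072, 0.209]
tool_rot: [-2.378, -1.928, 0.094]
contact_force: [0.7, -0.9, 4.9]
opening: 0.0129
grip_force: 81.9
side 126 orange 2/50/98% in mouth axes: [-0.1205  0.0615  0.0081] [-0.1078  0.0902  0.0302] [-0.0947  0.1402  0.0454]
row [-0.    -0.001  0.001 -0.     0.002 -0.434] deg 0.0 mm 130.4
```

View pics/back.png

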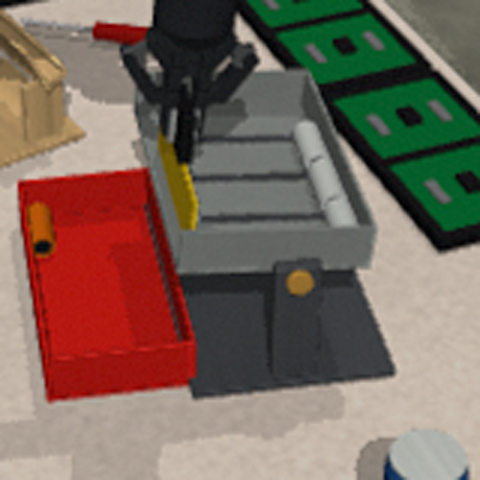

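The crop shows the three aluminium tubes back against the rear wall at (325,175), the orange tube in the bin at (40,230), and the dish at rest. I'll lift off and go back.

```bash
python3 -m pendant '[0,0,0,0,0,-0.02,0,0,0,0,0,0,-0.06,0,0,0,0,0,0,-0.16,0,0,0,0,0,0,-0.3,0,0,0,0,0,0,-0.434,0,0,0,0,0,0,-0.434,0]'
python3 - <<'E'
from h import *
from scipy.spatial.transform import Slerp
s=Slerp([0,1],R.from_matrix([HOME_R,dishpose(0)[1]]))
up1=HOME_P+CARD[:,2]*.11; mid=(up1+dishpose(0,up=.11)[0])/2; mid[2]=.34
seq([(mid,s(.5).as_matrix()),(up1,HOME_R),(HOME_P+CARD[:,2]*.02,HOME_R)])
E
```

```text
t: 13.72
tool_pos: [0.6077, -0.1106, 0.343]
tool_rot: [-2.382, -1.931, 0.088]
contact_force: [0.0, 0.4, -1.0]
opening: 0.0131
grip_force: 81.2
row [-0.496  0.069 -0.391  0.61  -0.372  0.046] deg 19.1 mm 214.8
row [-0.509  0.067 -0.393  0.663 -0.283  0.266] deg 19.4 mm 230.5
row [ 0.     0.    -0.    -0.    -0.002  0.3  ] deg 0.0 mm 90.0
```

```bash
python3 -m pendant '[-0.1,0.01,-0.08,0.12,-0.07,0.01,0,-0.25,0.03,-0.2,0.3,-0.18,0.02,0,-0.4,0.05,-0.3,0.46,-0.28,0.03,0,-0.496,0.069,-0.391,0.61,-0.372,0.046,0,-0.496,0.069,-0.391,0.61,-0.372,0.046,0,-0.496,0.069,-0.391,0.61,-0.372,0.046,0]'
python3 -m pendant '[-0.13,0.02,-0.1,0.17,-0.07,0,0,-0.27,0.03,-0.2,0.34,-0.14,0.04,0,-0.42,0.05,-0.31,0.52,-0.22,0.12,0,-0.509,0.067,-0.393,0.663,-0.283,0.22,0,-0.509,0.067,-0.393,0.663,-0.283,0.266,0,-0.509,0.067,-0.393,0.663,-0.283,0.266,0,-0.509,0.067,-0.393,0.663,-0.283,0.266,0]'
python3 - <<'E'
from h import *
plan(HOME_P+CARD[:,2]*.03+CARD[:,0]*.002,HOME_R);plan(HOME_P+CARD[:,0]*.0005,HOME_R)
E
```

```text
t: 14.48
tool_pos: [0.5336, 0.0919, 0.3347]
tool_rot: [2.158, 2.145, 0.207]
contact_force: [-0.3, -0.9, -0.8]
opening: 0.0129
grip_force: 81.0
t: 15.35
tool_pos: [0.4658, 0.2929, 0.2514]
tool_rot: [1.791, 2.189, 0.489]
contact_force: [0.0, -0.9, -1.4]
opening: 0.013
grip_force: 80.7
row [-0.01  -0.003 -0.009  0.001  0.01   0.262] deg 0.4 mm 78.8
row [-0.01  -0.003 -0.009  0.     0.005  0.362] deg 0.4 mm 108.8
```

```bash
python3 -m pendant '[0,0,0,0,0.005,0.1,0,-0.01,-0.003,-0.009,0,0.01,0.2,0,-0.01,-0.003,-0.009,0,0.01,0.262,0,-0.01,-0.003,-0.009,0,0.01,0.262,0,-0.01,-0.003,-0.009,0,0.01,0.3,0,-0.01,-0.003,-0.009,0,0.008,0.34,0,-0.01,-0.003,-0.009,0,0.006,0.358,0,-0.01,-0.003,-0.009,0,0.005,0.36,0,-0.01,-0.003,-0.009,0,0.005,0.36,0]'
python3 - <<'E'
from h import *
plan(HOME_P,HOME_R)
E
```

```text
t: 16.48
tool_pos: [0.5109, 0.3043, 0.1537]
tool_rot: [1.779, 2.19, 0.495]
contact_force: [5.6, 0.9, -2.0]
opening: 0.0132
grip_force: 80.5
row [ 0.003 -0.004  0.005 -0.006  0.     0.002] deg 0.2 mm 1.8
```

```bash
python3 -m pendant '[0,0,0,-0.003,0,0,0,0,0,0,-0.006,0.002,0,0,0,0,0,-0.006,0.002,0,0,0,0,0,-0.006,0.002,0,0.2,0,0,0,-0.006,0.002,0,0.5,0,0,0,-0.006,0.002,0,1,0,0,0,-0.006,0.002,0,1,0,0,0,-0.006,0.002,0,1,0,0,0,-0.006,0.002,0,1,0,0,0,-0.006,0.002,0,1]'
python3 -m pendant '[0,0,0,0,0,-0.05,1,0,0,0,0,0,-0.15,1,0,0,0,0,0,-0.3,1,0,0,0,0,0,-0.4,1,0,0,0,0,0,-0.4,1,0,0,0,0,0,-0.4,1]'
python3 - <<'E'
from h import *
from station import optics
np.set_printoptions(precision=4,suppress=True)
d=optics.get_image("wrist"); cv2.imwrite("pics/w2.png",d["image"][:,:,::-1])
P=cloud(d); h=cv2.cvtColor(d["image"],cv2.COLOR_RGB2HSV); H,S,V=[h[...,i].astype(int) for i in range(3)]
L=(P-GRIP)@CARD
yel=(H>22)&(H<34)&(S>150)&(abs(L[...,2]+.057)<.05)&(abs(L[...,1])<.15)&(abs(L[...,0])<.03)
blk=(V<60)&(abs(L[...,2])<.045)&(abs(L[...,1])<.06)&(abs(L[...,0])<.03)
for m in(yel,blk): print(m.sum(),np.percentile(L[m],[1,50,99],axis=0) if m.sum() else "")
t=orange("top"); orange("side"); cv2.imwrite("pics/top3.png",t["image"][:,:,::-1])
E
```

```text
t: 17.73
tool_pos: [0.5107, 0.3023, 0.1529]
tool_rot: [1.781, 2.192, 0.491]
contact_force: [-0.5, -0.2, 0.2]
opening: 0.0852
grip_force: 0.0
t: 18.48
tool_pos: [0.4604, 0.2915, 0.2607]
tool_rot: [1.781, 2.192, 0.49]
contact_force: [-0.4, 0.4, 0.0]
opening: 0.0851
grip_force: 0.0
586 [[-0.002  -0.0887 -0.0309]
 [ 0.0004  0.0497 -0.029 ]
 [ 0.003   0.0871 -0.0272]]
1689 [[-0.0069 -0.0291 -0.0161]
 [-0.0005  0.0057  0.0256]
 [ 0.0059  0.0286  0.0274]]
top 260 orange 2/50/98% in mouth axes: [-0.1205  0.0702  0.0201] [-0.1079  0.0992  0.0299] [-0.095   0.1277  0.0371]
side 127 orange 2/50/98% in mouth axes: [-0.1205  0.0643  0.0078] [-0.1079  0.0891  0.0298] [-0.0952  0.1407  0.0453]
```

View pics/top3.png

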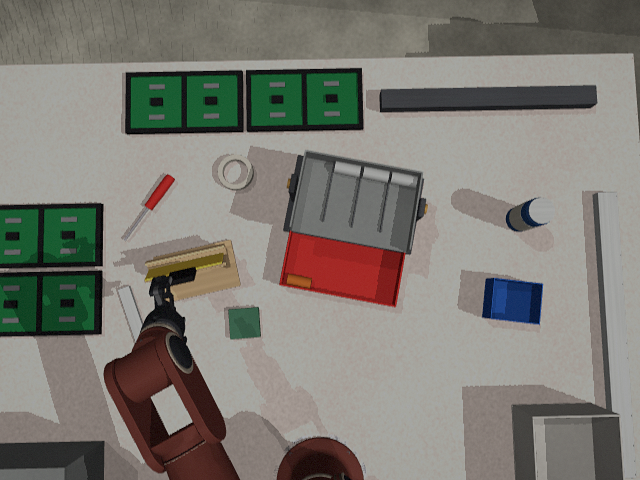

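View pics/w2.png

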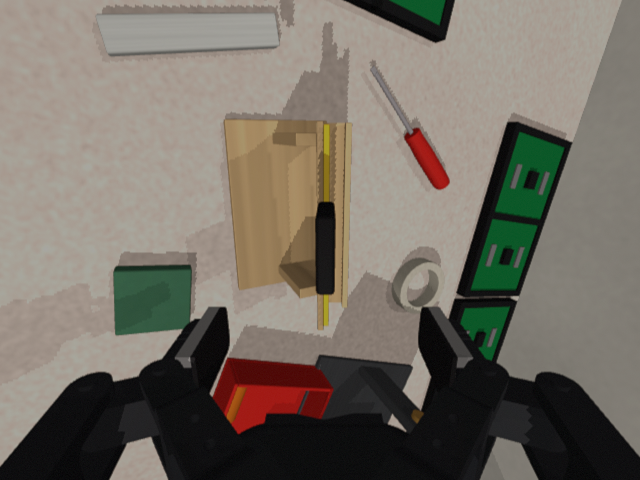

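The top view shows the orange tube in the bin at (299,281), the three aluminium tubes at the back of the dish at (348–403,168–180), and everything else in its place. In the wrist view the card leans as before with its handle at (325,248), and its pose is within 1 mm of the original. The gripper is clear of everything.

```bash
python3 -c "
from station import ctrl; print(ctrl.finish_job())"
```

```text
the job is handed in; nothing more can be done
None
```

The job is done and handed in at about 18.6 s: the orange tube lies in the red bin, the three aluminium tubes are still in the dish, and the card leans on its stand within about 1 mm of its starting pose.

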